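# Seat the price sign in the counter display stand

## Robot

A 7-joint arm with a two-finger parallel gripper is mounted at the origin on the work surface. World frame = base frame: x ahead of the robot, y to its left, z up, the work surface at z = 0. Lengths are in m, angles in rad, forces in N, time in s.
With the tool pointing down it reaches from about 0.425 to 0.925 m from the base axis. Payload 6.8 kg.
Tool frame: the origin (TCP) lies at the very end of the fingers, on their centre line; the grasp point (between the pads) lies r.grasp_offset behind it (r.grasp_offset is the distance from the TCP to the grasp point, in m); z points along the fingers, y is the direction in which the jaws open and shut (so a half turn about z gives the same grasp; the last joint's range is limited). The gripper opens to 85 mm and grips with 20 to 120 N. Pads are 22 mm wide; open, the fingers measure 114 mm over their backs; the gripper's body (76 mm by 85 mm) begins 54 mm behind the grasp point. The pads swing forward as they close: fully open they stand 13 mm farther back than shut.
Start: joints at [-1.296, 0.477, 0.022, 1.555, -0.011, 1.109, -0.083], TCP at [0.252, 0.626, 0.231] pointing down, gripper open.
Joint ranges: [-2.96, 2.96], [-0.34, 2.1], [-1.41, 1.46], [0.24, 2.44], [-1.37, 4.51], [0.17, 1.92], [-2.96, 2.96]. Speed limits (rad/s): [2.39, 2.39, 3.14, 3.14, 3.14, 3.14, 3.14].

## Interface

Orientations are given as a rotation vector (axis times angle).
In Python, from bench import r gives the robot as it stands.
- The arm moves only by the shell command python3 -m jog 'ROWS' [FORCE]. ROWS is JSON, one flat list of numbers, 7 for each row, row after row: the turn, a rotation vector about the tool's x, y, z normalised to -1 to 1, where 1 is 180 degrees, then the shift along the tool's x, y, z normalised to -1 to 1, where 1 is 200 mm, then the opening, from 0 (shut) to 1 (fully open). In form: [wx, wy, wz, x, y, z, hand, wx, wy, wz, x, y, z, hand, ...]. A call has 1 to 12 rows; each row is the pose to reach, as a shift and turn from the pose measured when the call began, along the tool's axes at that moment, turning the shorter way round; what a row does not reach only later rows make up. A row lasts 1/10 s, in which the tool goes at most 50 mm and 8.59 degrees, less where a joint would pass 70% of its speed; a pose out of reach is approached as far as the arm can. A call with a number of a shift or a turn outside -1 to 1 is refused whole. A call with a gripper value outside its range is refused whole. The fingers move at their own pace and stop on an object; FORCE is the grip in N (left out, the last holds). Time passes only in rows, so rows that repeat a pose let the fingers close. It gives the time, the measured TCP pose, the force and the opening at its end, in the units of the state.
- r.get_obs(): the state, without advancing time (a new reading comes with each control period).
- r.grab_frame(name): name is "side" or "top"; returns the picture (480x640x3 uint8, red, green, blue); there is no depth.
- r.calibration(name): a dict with "K" (3x3 intrinsics, pixels), "dist_coeffs" ([k1, k2, p1, p2, k3] as OpenCV has them; the pictures are not rectified), "origin" and "rotation" of the camera in the world. Camera axes: x right, y up, looking along -z (the intrinsics and any distortion apply to the point x, -y, -z); pixel columns grow to the right and rows downward; lengths in m; the calibration is good to about 2 mm. A picture is of the moment at which its call begins. calibration takes no time and is no camera call.
- r.hand_in(): hands the job in, once; it reports no verdict.
The state is a dict: "clock": time; "joints": joint angles; "qvel": joint speeds; "tau": joint torques, N m; "tcp_pos": TCP position; "orientation": TCP orientation; "contact_force": force on the tool from outside, world axes, zero at the start; "moment": the same for the moment, N m; "grip_width": finger opening in m.
Only numpy, scipy, OpenCV 4.12 (cv2) and the standard library are available. Lean on these libraries where they do the work, as an engineer would, in place of code of your own. Each camera call takes 0.05 s, during which the arm holds its last target.

## Task

Take the price sign out of its light wooden rest and push its foot down into a socket of the display stand until you feel it bottom firmly: it should end with the ring on its pole level with the top of the block or a little below. One of the two sockets has a stub stuck in it and bottoms early, leaving the ring standing well proud; if you meet that one, pull the sign out and use the other. Press steadily but never hard, leave the sign standing upright in the socket, and leave the other things on the counter alone.

Things in the scene. Friction and masses are not known exactly. Their poses are not given: they have to be found in the camera images.
- sign: Price sign, about 130 g, standing upright in the rest: a white panel on an aluminium pole. Origin: centre of the flat lower end of the pole; z runs up the pole. Pole 16 mm in diameter, tapered to 12 mm over its lowest 3 mm. A thin dark ring lies on the pole 50 mm above the lower end (a mark only, it does not stop the pole).
- foot: The part of the sign's pole below the ring (50 mm long, 16 mm in diameter), rigidly one with the sign; origin and axes are those of sign. It must not be squeezed or pressed with more than 50 N.
- sign_tip (a point): Centre of the lower end of the sign's pole.
- sign_ring (a point): Centre of the pole at the ring, 50 mm above the lower end.
- sign_panel (a point): Centre of the sign's panel, 108 mm above the lower end of the pole. The panel is 10 mm thick along the sign's x, 60 mm wide along its y and 46 mm high (top edge 131 mm above the lower end). Grip the sign here across the thickness, or press on the top edge.
- rest: Light wooden block, 75 x 75 x 35 mm, fixed to the counter. Origin: centre of its underside. In its top a plain hole 17.8 mm wide and 28 mm deep in which the sign stands loosely.
- stand: Dark wooden display stand, fixed. Origin: centre of the underside of its socket block, 90 mm (x) by 170 mm (y), 72 mm high, with two sockets in its top at y = -45 and +45 mm. On its +x side a low tray, 64 mm deep, with small boxes up to 46 mm high. One socket, not known which, is 50 to 58 mm deep; the other, with a stub in it, only 26 to 36 mm. Both end in a stiff rubber pad.
- socket0 (a point): Centre of the mouth of the socket at the stand's y = -45 mm, level with the block's top; z up. Both sockets: a 17.4 mm bore with a 1.5 mm chamfer; a spring clip in the -x wall, 8 to 19 mm down, grips the pole, so that it slides in and out against a drag of about 2 to 7 N and does not sink by its own weight.
- socket1 (a point): Centre of the mouth of the socket at the stand's y = +45 mm, level with the top of the block; z up.
- pad_deep (a joint): How far the rubber pad at the bottom of the deeper socket is pressed down (m): 0 when free, about 2 N to start it, then 6 N per mm, hard stop at 4 mm.
- phone: Black phone lying flat, 74 x 150 x 9 mm, beyond the work. Origin: centre of its underside. Leave alone.
- jar: Jar, 68 mm in diameter, 85 mm high. Origin: centre of its underside. Leave alone.
- gift_box: Cardboard gift box, 80 x 110 x 50 mm. Origin: centre of its underside. Leave alone.
Things that resemble listed ones, but are neither listed nor needed, are in the scene too. Several things have the shape of the stand; the one meant has the colours described above.

How it is judged:
By the outcome, as a careful person would: the job done as asked, in the order asked, and still so for the second after the job is handed in, with the robot touching nothing.
It also fails if it takes over 54 s, if anything falls off the work surface, if the arm or the gripper's body presses on something with over 40 N, if the wrist force passes 120 N, or if a joint passes its speed limit or range.

## Working session

There is one attempt and no reset: what is moved stays moved. The work goes in short steps, Python scripts to look and compute and a shell command to move; the robot and the scene stay as the last step left them, time stands still between calls to the robot, and variables do not carry over. Pictures are saved under pics/ and viewed, and the job is handed in when it is done.

```bash
ls; mkdir -p pics; python3 - <<'E'
from bench import r
import cv2
for n in("side","top"):
    cv2.imwrite(f"pics/{n}0.png",r.grab_frame(n)[:,:,::-1]); print(n,r.calibration(n))
o=r.get_obs();print(o,r.grasp_offset)
E
```

```text
pics
side {'K': array([[445.63038526,   0.        , 323.45245413],
       [  0.        , 445.63038526, 242.79946538],
       [  0.        ,   0.        ,   1.        ]]), 'dist_coeffs': array([-0.07087037,  0.        ,  0.        ,  0.        ,  0.        ]), 'origin': array([ 0.29544671, -0.62766941,  0.56007389]), 'rotation': array([ 0.95468404, -0.17111588, -0.33429336])}
top {'K': array([[602.49624806,   0.        , 312.20104237],
       [  0.        , 602.49624806, 244.33897107],
       [  0.        ,   0.        ,   1.        ]]), 'dist_coeffs': array([-0.07974595,  0.        ,  0.        ,  0.        ,  0.        ]), 'origin': array([ 0.4059777 , -0.02160776,  1.2516005 ]), 'rotation': array([ 0.06873306, -0.07688442, -1.59481869])}
{'clock': 0.1, 'joints': array([-1.29611241,  0.4776944 ,  0.02233863,  1.55635221, -0.01149374,
        1.10928021, -0.08310428]), 'qvel': array([ 0.00050748, -0.00098979,  0.0002782 , -0.00415453,  0.00088799,
        0.00162552,  0.00034732]), 'tau': array([ 4.71425956e-03, -5.97762573e+01,  1.61384013e+00, -2.81957549e+01,
        1.28214262e-02,  5.01982140e-03, -1.40664116e-05]), 'tcp_pos': array([0.25192763, 0.62565641, 0.23043845]), 'orientation': array([-5.97541484e-01, -3.08405017e+00,  2.50539271e-03]), 'contact_force': array([-0.43995619, -0.20118013, -0.7268006 ]), 'moment': array([-0.02506052,  0.02442185,  0.0014767 ]), 'grip_width': 0.08540640152750206} 0.0187
```

View pics/side0.png

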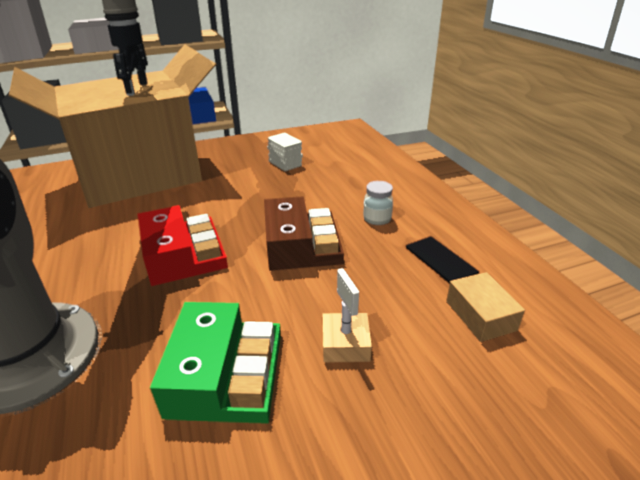

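View pics/top0.png

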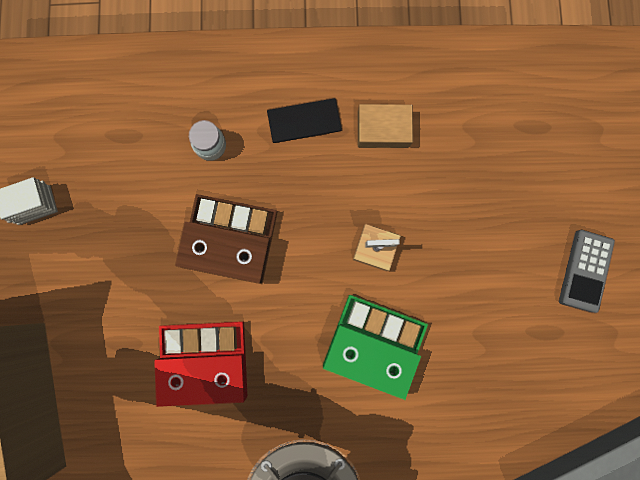

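```bash
python3 - <<'E'
import cv2,numpy as np
t=cv2.imread("pics/top0.png");s=cv2.imread("pics/side0.png")
def c(im,x,y,w,h,k):return cv2.resize(im[y:y+h,x:x+w],None,fx=k,fy=k,interpolation=cv2.INTER_CUBIC)
cv2.imwrite("pics/c1.png",c(t,340,210,80,60,10))
cv2.imwrite("pics/c2.png",c(t,170,185,120,105,5))
cv2.imwrite("pics/c3.png",c(s,310,260,80,110,5))
cv2.imwrite("pics/c4.png",c(s,255,185,100,90,6))
E
```

```text
(no output)
```

View pics/c1.png

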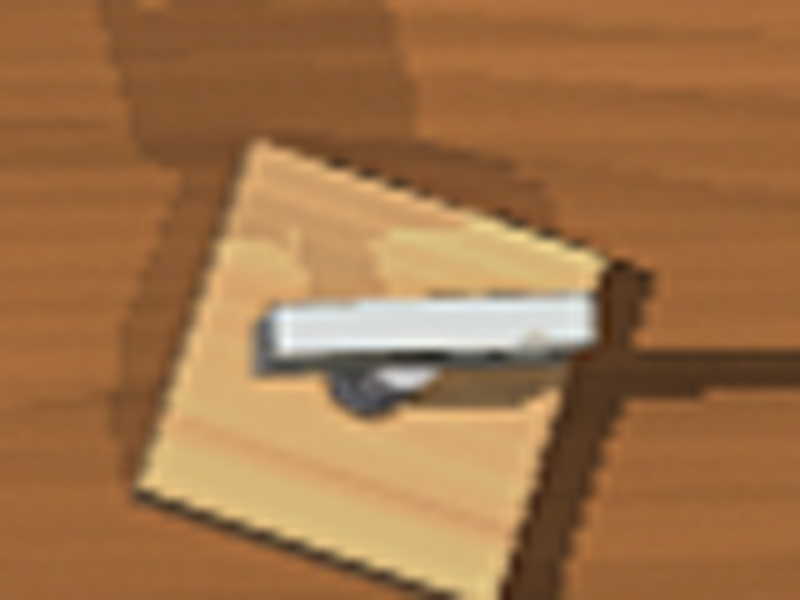

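View pics/c2.png

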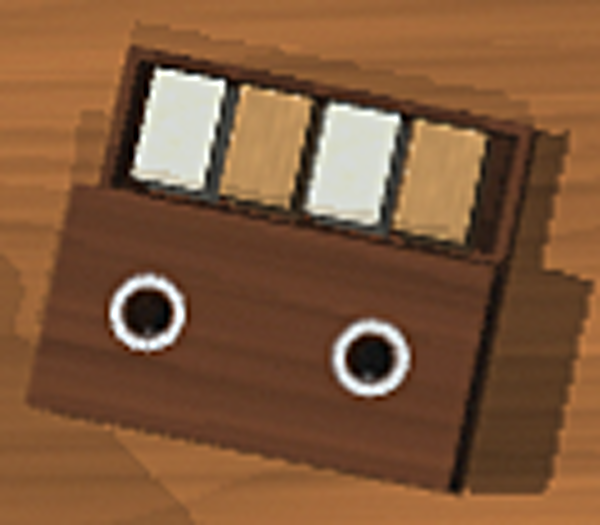

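View pics/c3.png

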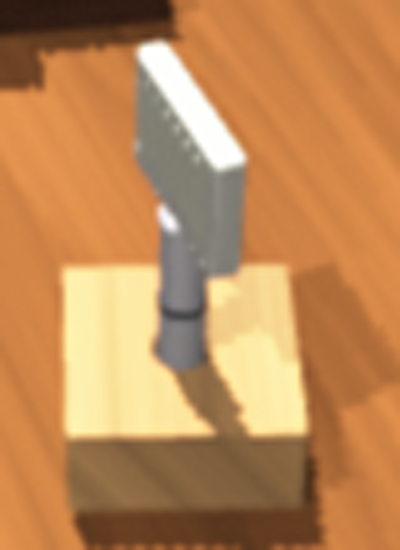

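View pics/c4.png

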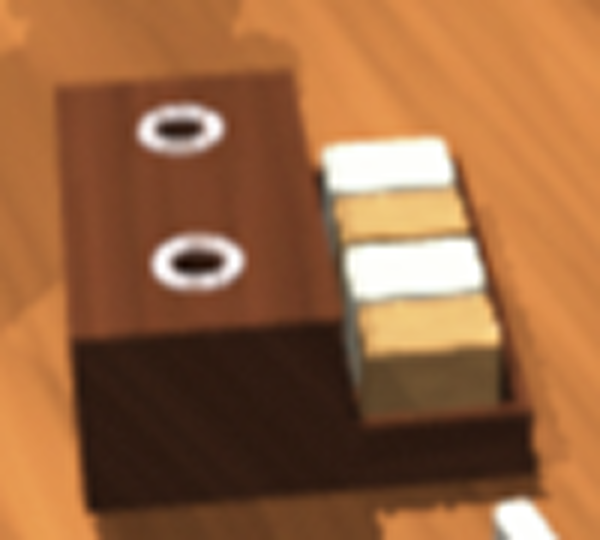

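```bash
cat > h.py <<'E'
from bench import r
import numpy as np,cv2
from scipy.spatial.transform import Rotation as R
def ray(n,p):
    c=r.calibration(n)
    u=cv2.undistortPoints(np.array([[p]],float),c["K"],c["dist_coeffs"])[0,0]
    d=R.from_rotvec(c["rotation"]).apply([u[0],-u[1],-1]); return np.array(c["origin"]),d/np.linalg.norm(d)
def atz(n,p,z):
    o,d=ray(n,p); return o+d*(z-o[2])/d[2]
def tri(pt,ps):
    A=0;b=0
    rs=[ray("top",pt),ray("side",ps)]
    for o,d in rs:
        P=np.eye(3)-np.outer(d,d);A=A+P;b=b+P@o
    x=np.linalg.solve(A,b); return x,[np.linalg.norm((np.eye(3)-np.outer(d,d))@(x-o)) for o,d in rs]
def proj(n,X):
    c=r.calibration(n); v=R.from_rotvec(c["rotation"]).inv().apply(np.atleast_2d(X)-c["origin"])*[1,-1,-1]
    return cv2.projectPoints(v,np.zeros(3),np.zeros(3),c["K"],c["dist_coeffs"])[0][:,0]
E
python3 - <<'E'
from h import *
np.set_printoptions(precision=4,suppress=True)
for a,b in [((199.6,247.4),(285.2,206.4)),((244.2,256.4),(288,228.6))]:
    print("sock",atz("top",a,.072),atz("side",b,.072),tri(a,b))
P=[((367.2,240.7),(337.6,269.4)),((399.5,239.4),(353.4,294)),((399.5,244.3),(359,292)),((367.5,245.7),(343,268.2))]
# match by fit
for a,_ in P: print("t",atz("top",a,.138))
for _,b in P: print("s",atz("side",b,.138))
print("ring side",atz("side",(346.6,322.6),.057))
# rest top corners
for a in [(365.7,224),(400.7,236.2),(353.7,259.2),(389.7,270.5)]: print("rest",atz("top",a,.035))
for a in [(62,267),(289,267),(306,437),(66,437)]: print("rests",atz("side",(a[0]/5+310,a[1]/5+260),.035))
E
```

```text
sock [0.5147 0.1927 0.072 ] [0.5142 0.1925 0.072 ] (array([0.5145, 0.1928, 0.0718]), [np.float64(0.00020294025222832496), np.float64(0.00020294025222830427)])
sock [0.4948 0.105  0.072 ] [0.4939 0.1046 0.072 ] (array([0.4944, 0.1051, 0.0716]), [np.float64(0.0003933623575660459), np.float64(0.0003933623575659867)])
t [ 0.5133 -0.1311  0.138 ]
t [ 0.5142 -0.1914  0.138 ]
t [ 0.5051 -0.1911  0.138 ]
t [ 0.504  -0.1313  0.138 ]
s [ 0.5044 -0.1319  0.138 ]
s [ 0.504  -0.1926  0.138 ]
s [ 0.5132 -0.1915  0.138 ]
s [ 0.5132 -0.1321  0.138 ]
ring side [ 0.5064 -0.1677  0.057 ]
rest [ 0.5575 -0.1393  0.035 ]
rest [ 0.5307 -0.2098  0.035 ]
rest [ 0.4863 -0.1126  0.035 ]
rest [ 0.4615 -0.1848  0.035 ]
rests [ 0.4861 -0.113   0.035 ]
rests [ 0.5576 -0.1404  0.035 ]
rests [ 0.5301 -0.2109  0.035 ]
rests [ 0.4606 -0.1842  0.035 ]
```

```bash
cat >> h.py <<'E'
def go(*ts):
    """ts: (x,y,z,tool-y azimuth deg) with tool down; prints normalized turn, shift from the present pose"""
    o=r.get_obs(); Rc=R.from_rotvec(o["orientation"]); M=Rc.as_matrix()
    print("tcp",o["tcp_pos"].round(4),"ty az",np.degrees(np.arctan2(M[1,1],M[0,1])).round(2),"z",M[:,2].round(4),"F",o["contact_force"].round(1),"w",round(o["grip_width"],4),"t",o["clock"])
    for t in ts:
        a=np.radians(t[3]); y=np.array([np.cos(a),np.sin(a),0]);z=np.array([0,0,-1.]);Rt=R.from_matrix(np.c_[np.cross(y,z),y,z])
        print((Rc.inv()*Rt).as_rotvec().__truediv__(np.pi).round(4),((M.T@(np.array(t[:3])-o["tcp_pos"]))/.2).round(4))
E
python3 - <<'E'
from h import *
for p in [(80,195),(200,180)]: print(atz("side",p,0))
go((.26,.62,.30,68),(.40,.50,.30,50))
print(R.from_rotvec(r.get_obs()["orientation"]).as_matrix().round(3))
E
```

```text
[0.04669205 0.57579012 0.        ]
[0.36569211 0.54197275 0.        ]
tcp [0.2519 0.6257 0.2304] ty az 68.07 z [-5.0e-04 -1.5e-03 -1.0e+00] F [-0.4 -0.2 -0.7] w 0.0854 t 0.1
[-0.0005  0.      0.0004] [-0.048  -0.0117 -0.3478]
[-5.000e-04  1.000e-04  1.004e-01] [-0.9215 -0.3069 -0.3472]
[[-0.928  0.373 -0.   ]
 [ 0.373  0.928 -0.002]
 [-0.    -0.002 -1.   ]]
```

```bash
python3 -m jog '[0,0,0,0,0,-0.35,1, 0,0,0,0,0,-0.5,1, 0,0,0,0,0,-0.5,1, 0,0,0.1,-0.92,-0.31,-0.5,1, 0,0,0.1,-0.92,-0.31,-0.5,1, 0,0,0.1,-0.92,-0.31,-0.5,1, 0,0,0.1,-0.92,-0.31,-0.5,1, 0,0,0.1,-0.92,-0.31,-0.5,1]'; python3 -c "
from h import *
go((.50,.34,.30,34))"
```

```text
clock: 0.9
tcp_pos: [0.4067, 0.4929, 0.3305]
orientation: [1.089, 2.942, -0.005]
contact_force: [0.4, 0.3, -0.4]
grip_width: 0.0853
tcp [0.4067 0.4929 0.3305] ty az 49.38 z [ 0.0031 -0.0046 -1.    ] F [ 0.4  0.3 -0.4] w 0.0853 t 0.9
[-0.0002  0.0017  0.0854] [-0.8511 -0.2765  0.1577]
```

```bash
python3 -m jog '[0,0,0.085,-0.85,-0.28,0.15,1, 0,0,0.085,-0.85,-0.28,0.15,1, 0,0,0.085,-0.85,-0.28,0.15,1, 0,0,0.085,-0.85,-0.28,0.15,1, 0,0,0.085,-0.85,-0.28,0.15,1]'; python3 -c "
from h import *
go((.53,.16,.29,16))"
```

```text
clock: 1.4
tcp_pos: [0.5029, 0.3321, 0.3006]
orientation: [1.484, 2.76, -0.009]
contact_force: [0.7, -0.2, 0.8]
grip_width: 0.0855
tcp [0.5029 0.3321 0.3006] ty az 33.47 z [ 0.0037 -0.0088 -1.    ] F [ 0.7 -0.2  0.8] w 0.0855 t 1.4
[-0.0001  0.003   0.097 ] [-0.7918 -0.3615  0.0613]
```

```bash
python3 -m jog '[0,0.003,0.097,-0.79,-0.36,0.05,1, 0,0.003,0.097,-0.79,-0.36,0.05,1, 0,0.003,0.097,-0.79,-0.36,0.05,1, 0,0.003,0.097,-0.79,-0.36,0.05,1, 0,0.003,0.097,-0.79,-0.36,0.05,1]'; python3 -c "
from h import *
go((.515,-.01,.26,1))"
```

```text
clock: 1.9
tcp_pos: [0.5307, 0.1547, 0.2922]
orientation: [1.9, 2.5, -0.003]
contact_force: [-0.2, -0.1, -0.4]
grip_width: 0.0852
tcp [0.5307 0.1547 0.2922] ty az 15.52 z [-1.0e-04 -2.1e-03 -1.0e+00] F [-0.2 -0.1 -0.4] w 0.0852 t 1.9
[-0.0001  0.0007  0.0807] [-0.7724 -0.2958  0.1625]
```

```bash
python3 -m jog '[0,0,0.081,-0.77,-0.3,0.15,1, 0,0,0.081,-0.77,-0.3,0.15,1, 0,0,0.081,-0.77,-0.3,0.15,1, 0,0,0.081,-0.77,-0.3,0.15,1, 0,0,0.081,-0.77,-0.3,0.15,1]'; python3 -c "
from h import *
go((.509,-.1615,.20,0.5))"
```

```text
clock: 2.4
tcp_pos: [0.5131, -0.0127, 0.262]
orientation: [2.208, 2.233, -0.005]
contact_force: [-0.3, -0.3, 0.3]
grip_width: 0.0854
tcp [ 0.5131 -0.0127  0.262 ] ty az 0.64 z [-0.0012 -0.0029 -1.    ] F [-0.3 -0.3  0.3] w 0.0854 t 2.4
[-0.0004  0.0009  0.0008] [-0.7429 -0.0287  0.3122]
```

```bash
python3 -m jog '[0,0,0.001,-0.743,-0.029,0.31,1, 0,0,0.001,-0.743,-0.029,0.31,1, 0,0,0.001,-0.743,-0.029,0.31,1, 0,0,0.001,-0.743,-0.029,0.31,1, 0,0,0.001,-0.743,-0.029,0.31,1, 0,0,0.001,-0.743,-0.029,0.31,1]'; python3 -c "
from h import *
cv2.imwrite('pics/s1.png',r.grab_frame('side')[:,:,::-1])
go((.509,-.1615,.098,0.5))"
```

```text
clock: 3.0
tcp_pos: [0.5099, -0.1592, 0.2004]
orientation: [2.209, 2.233, -0.003]
contact_force: [0.8, 0.7, 0.8]
grip_width: 0.0851
tcp [ 0.5102 -0.1588  0.2007] ty az 0.67 z [-5.0e-04 -1.9e-03 -1.0e+00] F [0.7 0.4 0.3] w 0.0856 t 3.05
[-0.0002  0.0006  0.0009] [-0.0124 -0.0057  0.5134]
```

View pics/s1.png

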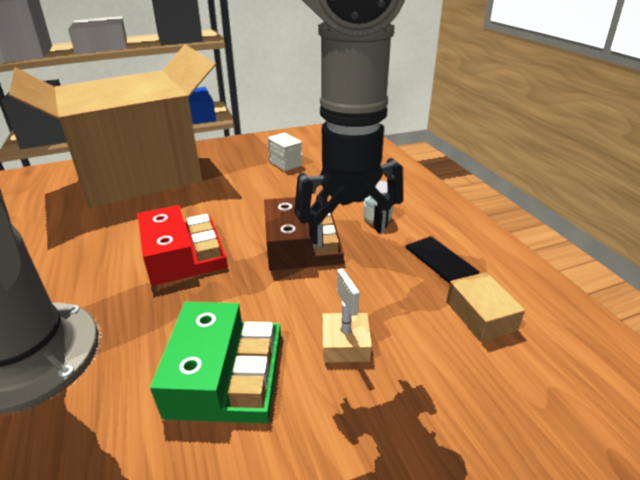

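The open gripper hangs over the sign (fingers at about pixels 318,240 and 380,225, panel at 347,290). Descending around the panel.

```bash
python3 -m jog '[0,0,0.001,-0.012,-0.006,0.2,1, 0,0,0.001,-0.012,-0.006,0.4,1, 0,0,0.001,-0.012,-0.006,0.51,1, 0,0,0.001,-0.012,-0.006,0.51,1, 0,0,0.001,-0.012,-0.006,0.51,1]'; python3 -c "
from h import *
cv2.imwrite('pics/s2.png',r.grab_frame('side')[180:380,250:450,::-1].repeat(3,0).repeat(3,1))
go((.509,-.1615,.098,0.5))"
```

```text
clock: 3.55
tcp_pos: [0.51, -0.16, 0.0995]
orientation: [2.209, 2.233, -0.001]
contact_force: [-0.7, -0.3, 1.3]
grip_width: 0.0854
tcp [ 0.5104 -0.1605  0.1001] ty az 0.59 z [ 0.0018 -0.0018 -1.    ] F [-0.1 -1.7  1.1] w 0.0854 t 3.6
[0.0006 0.0006 0.0005] [-0.0048 -0.0072  0.0105]
```

View pics/s2.png

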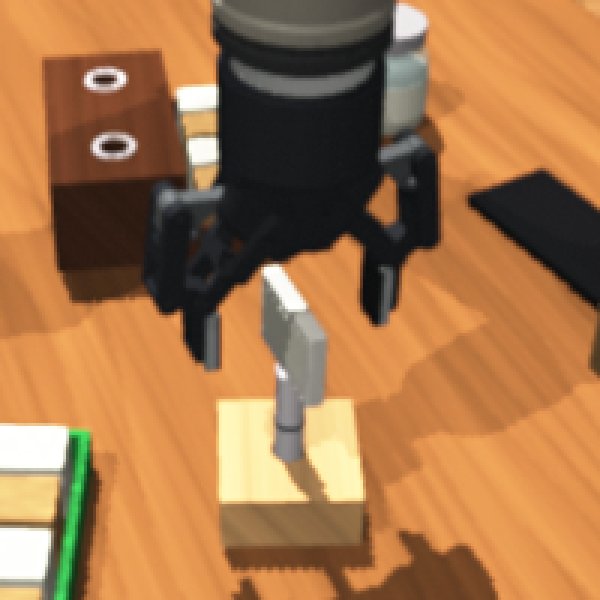

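The fingers straddle the panel (fingers at 205,345 and 380,300 in the crop, panel at 293,330). Closing.

```bash
python3 -m jog '[0,0,0,-0.005,-0.006,0.005,0.6, 0,0,0,-0.005,-0.006,0.005,0.4, 0,0,0,-0.005,-0.006,0.005,0.2, 0,0,0,-0.005,-0.006,0.005,0, 0,0,0,-0.005,-0.006,0.005,0, 0,0,0,-0.005,-0.006,0.005,0, 0,0,0,-0.005,-0.006,0.005,0, 0,0,0,-0.005,-0.006,0.005,0]' 50; python3 -c "
from h import *
cv2.imwrite('pics/s3.png',r.grab_frame('side')[180:380,250:450,::-1].repeat(3,0).repeat(3,1))
go((.509,-.1615,.2,0.5))"
```

```text
clock: 4.4
tcp_pos: [0.5096, -0.1616, 0.0993]
orientation: [2.208, 2.231, 0.001]
contact_force: [0.6, -0.7, 3.3]
grip_width: 0.0096
tcp [ 0.5095 -0.1616  0.0993] ty az 0.58 z [ 0.0023 -0.0019 -1.    ] F [-0.2  0.4  3.5] w 0.0095 t 4.45
[0.0007 0.0006 0.0005] [-3.000e-04 -1.500e-03 -5.034e-01]
```

View pics/s3.png

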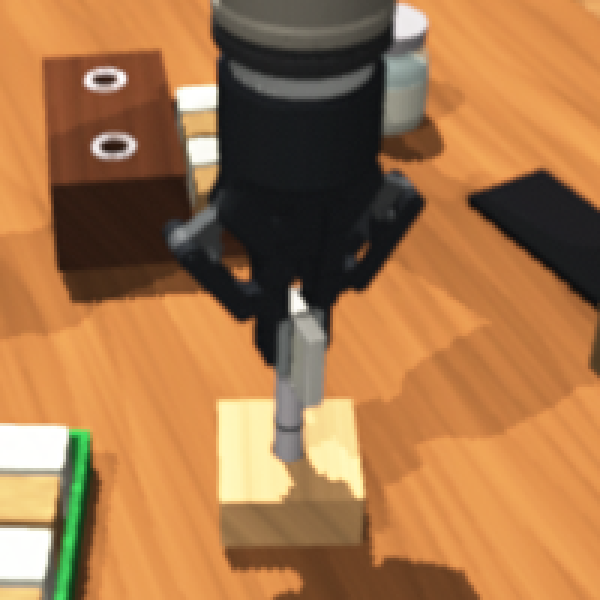

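```bash
python3 -m jog '[0,0,0,0,0,-0.15,0, 0,0,0,0,0,-0.35,0, 0,0,0,0,0,-0.55,0, 0,0,0,0,0,-0.65,0, 0,0,0,0,0,-0.65,0, 0,0,0,0,0,-0.65,0]'; python3 -c "
from h import *
cv2.imwrite('pics/s4.png',r.grab_frame('side')[130:330,250:450,::-1].repeat(3,0).repeat(3,1))
t=r.grab_frame('top')
cv2.imwrite('pics/t4.png',t[200:320,150:420,::-1].repeat(3,0).repeat(3,1))
go((.503,0,.225,0),(.494,.105,.225,0))"
```

```text
clock: 5.05
tcp_pos: [0.5087, -0.161, 0.2286]
orientation: [2.208, 2.232, 0.0]
contact_force: [-0.4, 0.5, -1.8]
grip_width: 0.0091
tcp [ 0.5081 -0.1609  0.2276] ty az 0.6 z [-9.0e-04 -1.5e-03 -1.0e+00] F [-1.1 -0.3 -1.6] w 0.0092 t 5.15
[-0.0003  0.0005  0.0033] [ 0.8048 -0.0169  0.0117]
[-0.0003  0.0005  0.0033] [ 1.3302 -0.0564  0.011 ]
```

View pics/s4.png

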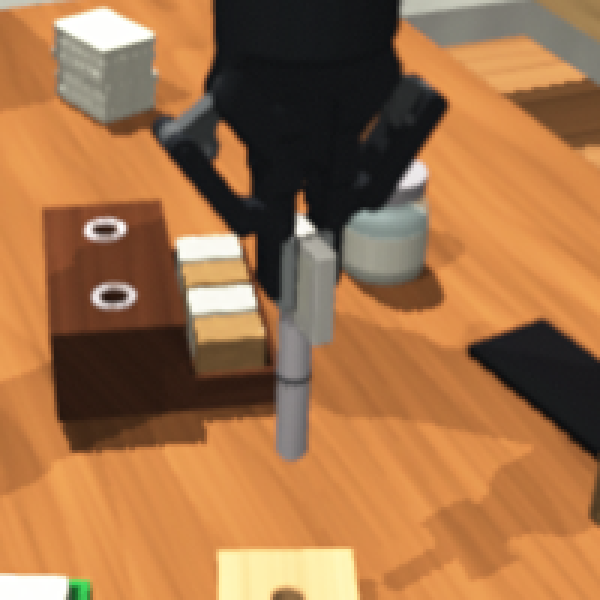

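```bash
python3 -c "
from h import *
p=r.get_obs()['tcp_pos']
for d in (-.0923,-.0423): print(proj('side',p+[0,0,d]))"
python3 -m jog '[0,0,0,0.25,0,0,0, 0,0,0,0.5,0,0,0, 0,0,0,0.7,-0.01,0,0, 0,0,0,0.8,-0.017,0,0, 0,0,0,0.8,-0.017,0,0, 0,0,0,0.8,-0.017,0,0]'; python3 -c "
from h import *
go((.4945,.105,.20,0))"
```

```text
[[347.22586174 281.53194302]]
[[348.1851259 254.4119539]]
clock: 5.75
tcp_pos: [0.5023, -0.0013, 0.2262]
orientation: [-2.209, -2.233, 0.006]
contact_force: [0.2, -0.0, -1.6]
grip_width: 0.0093
tcp [ 0.5023 -0.0013  0.2262] ty az 0.63 z [-0.003  -0.0026 -1.    ] F [ 0.2 -0.  -1.6] w 0.0093 t 5.75
[-0.001   0.0008  0.0035] [ 0.5321 -0.0325  0.1298]
```

```bash
python3 -m jog '[-0.001,0.001,0.003,0.2,-0.01,0,0, -0.001,0.001,0.003,0.4,-0.02,0,0, -0.001,0.001,0.003,0.53,-0.032,0.07,0, -0.001,0.001,0.003,0.53,-0.032,0.13,0, -0.001,0.001,0.003,0.53,-0.032,0.13,0, -0.001,0.001,0.003,0.53,-0.032,0.13,0, -0.001,0.001,0.003,0.53,-0.032,0.13,0]'; python3 -c "
from h import *
cv2.imwrite('pics/s5.png',r.grab_frame('side')[100:300,200:400,::-1].repeat(3,0).repeat(3,1))
t=r.grab_frame('top')
cv2.imwrite('pics/t5.png',t[180:300,150:300,::-1].repeat(5,0).repeat(5,1))
go((.4945,.105,.17,0),(.4945,.105,.16,0))
p=r.get_obs()['tcp_pos']
for d in (-.0923,-.0423): print(proj('side',p+[0,0,d]),proj('top',p+[0,0,d]))
print(proj('side',[.4944,.105,.072]))
"
```

```text
clock: 6.45
tcp_pos: [0.4952, 0.1027, 0.2004]
orientation: [2.223, 2.219, 0.001]
contact_force: [-0.1, 0.5, -1.5]
grip_width: 0.0093
tcp [0.4952 0.1034 0.2005] ty az -0.03 z [ 1.e-03  7.e-04 -1.e+00] F [-0.5 -0.2 -1.2] w 0.0094 t 6.55
[ 0.0003 -0.0002 -0.0002] [ 0.0077 -0.0034  0.1526]
[ 0.0003 -0.0002 -0.0002] [ 0.0077 -0.0035  0.2026]
[[287.91960562 213.34689742]] [[242.95468541 254.79419447]]
[[286.66394877 190.84368858]] [[239.92553174 252.73407026]]
[[288.20483042 228.45673518]]
```

View pics/s5.png

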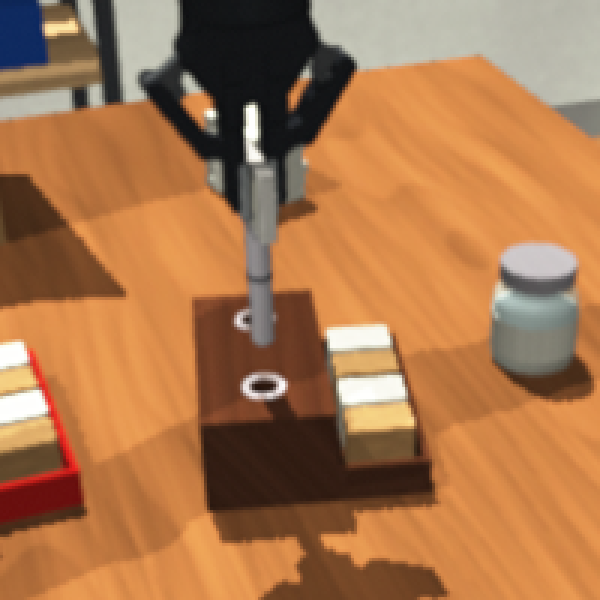

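View pics/t5.png

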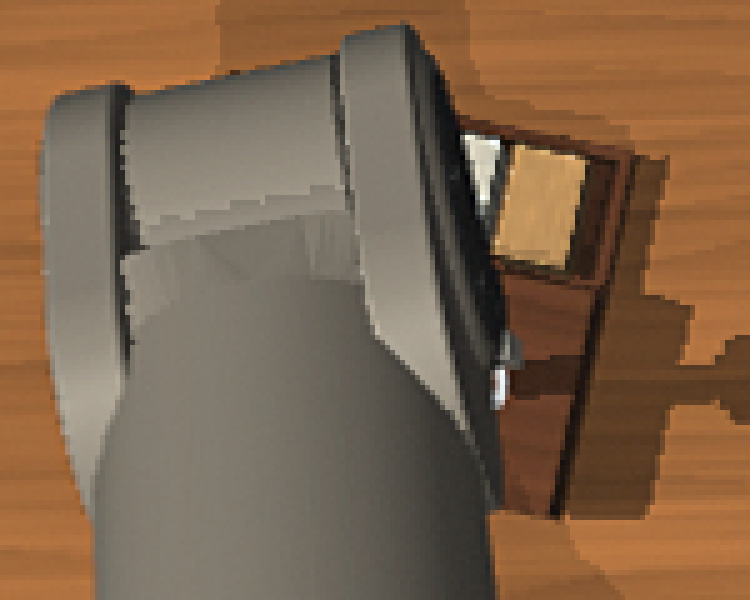

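The tip (crop 262,343) hangs over the near socket (crop 264,386); the top view is blocked by the arm. Lowering to just above the mouth for a check.

```bash
python3 -m jog '[0,0,0,0.008,0,0.06,0, 0,0,0,0.008,0,0.12,0, 0,0,0,0.008,0,0.15,0, 0,0,0,0.008,0,0.15,0, 0,0,0,0.008,0,0.15,0]'; python3 -c "
from h import *
cv2.imwrite('pics/s6.png',r.grab_frame('side')[170:250,240:340,::-1].repeat(7,0).repeat(7,1))
go((.4948,.105,.17,0),(.4948,.105,.16,0))
p=r.get_obs()['tcp_pos']
for d in (-.0923,-.0423): print(proj('side',p+[0,0,d]),proj('top',p+[0,0,d]))
"
```

```text
clock: 7.05
tcp_pos: [0.4951, 0.105, 0.1702]
orientation: [2.222, 2.221, 0.001]
contact_force: [-0.3, 0.1, -0.7]
grip_width: 0.0096
tcp [0.4953 0.1051 0.1705] ty az -0.03 z [ 1.1e-03  6.0e-04 -1.0e+00] F [-0.1 -1.3 -0.7] w 0.0096 t 7.1
[ 0.0003 -0.0002 -0.0002] [-0.0003 -0.0026  0.0027]
[ 0.0003 -0.0002 -0.0002] [-0.0003 -0.0027  0.0527]
[[288.48794615 225.74398944]] [[243.81929001 255.87685123]]
[[287.26941491 204.10215638]] [[240.90835611 253.91908611]]
```

View pics/s6.png

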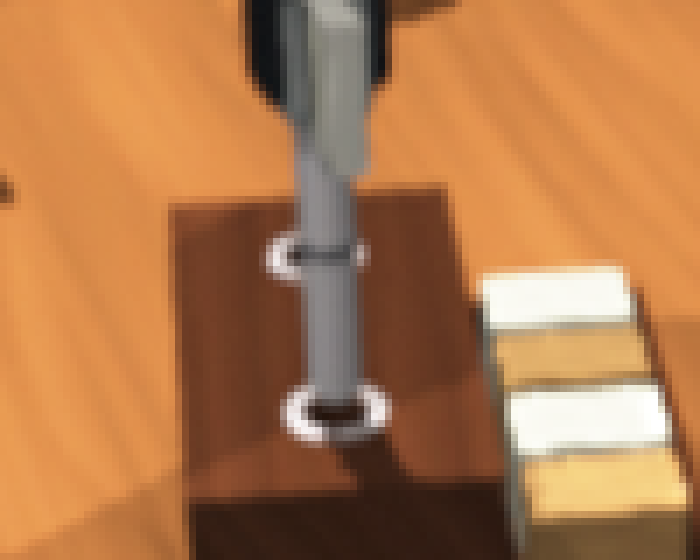

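The tip (crop 334,400) is centred over the socket ring (336,412). Starting insertion in small steps.

```bash
python3 -m jog '[0,0,0,0,0,0.015,0, 0,0,0,0,0,0.03,0, 0,0,0,0,0,0.045,0, 0,0,0,0,0,0.06,0, 0,0,0,0,0,0.07,0, 0,0,0,0,0,0.07,0]'; python3 -c "
from h import *
go((.4950,.105,.13,0))"
```

```text
clock: 7.7
tcp_pos: [0.4951, 0.105, 0.1562]
orientation: [2.222, 2.221, 0.001]
contact_force: [-1.2, 0.0, -1.2]
grip_width: 0.0092
tcp [0.4951 0.105  0.1562] ty az -0.03 z [ 5.e-04  3.e-04 -1.e+00] F [-1.2  0.  -1.2] w 0.0092 t 7.7
[ 0.0001 -0.0001 -0.0002] [-0.     -0.0004  0.1309]
```

```bash
python3 -m jog '[0,0,0,0,0,0.015,0, 0,0,0,0,0,0.03,0, 0,0,0,0,0,0.045,0, 0,0,0,0,0,0.055,0, 0,0,0,0,0,0.055,0]'; python3 -m jog '[0,0,0,0,0,0.01,0, 0,0,0,0,0,0.02,0, 0,0,0,0,0,0.025,0, 0,0,0,0,0,0.025,0]'
```

```text
clock: 8.2
tcp_pos: [0.4951, 0.1047, 0.1448]
orientation: [2.222, 2.22, 0.0]
contact_force: [0.5, -0.8, -3.4]
grip_width: 0.0096
clock: 8.6
tcp_pos: [0.4952, 0.1047, 0.1396]
orientation: [2.222, 2.22, 0.0]
contact_force: [-0.1, -0.9, -0.7]
grip_width: 0.0097
```

```bash
for i in 1 ; do python3 -m jog '[0,0,0,0,0,0.0075,0, 0,0,0,0,0,0.015,0, 0,0,0,0,0,0.015,0]'; done;  python3 -m jog '[0,0,0,0,0,0.0075,0, 0,0,0,0,0,0.015,0, 0,0,0,0,0,0.015,0]'; python3 -c "
from h import *
cv2.imwrite('pics/s7.png',r.grab_frame('side')[170:250,240:340,::-1].repeat(7,0).repeat(7,1))
print(r.get_obs()['contact_force'])
"
```

```text
clock: 8.9
tcp_pos: [0.4952, 0.1047, 0.1363]
orientation: [2.222, 2.22, 0.0]
contact_force: [0.4, -1.1, -1.8]
grip_width: 0.0094
clock: 9.2
tcp_pos: [0.4953, 0.1047, 0.1333]
orientation: [2.222, 2.22, 0.001]
contact_force: [0.4, -1.8, 2.0]
grip_width: 0.0095
[-0.72729293 -0.9503356   0.95678364]
```

View pics/s7.png

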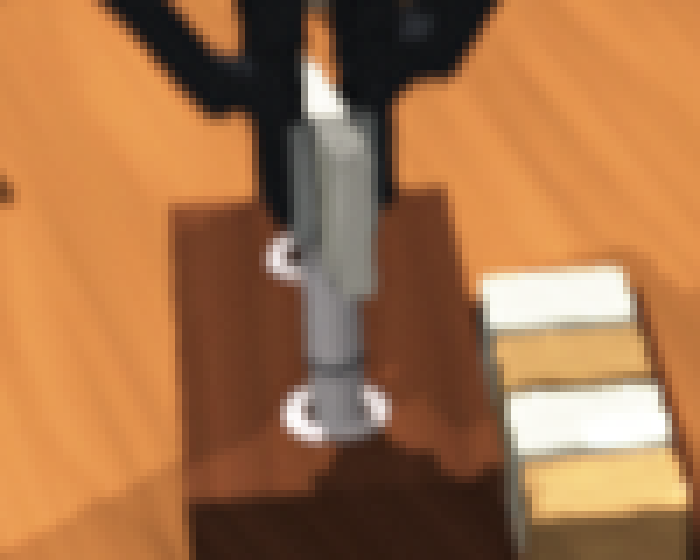

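The pole is in the bore, ring (334,365) still above the mouth (336,412). Continuing.

```bash
python3 -m jog '[0,0,0,0,0,0.01,0, 0,0,0,0,0,0.01,0]'; python3 -m jog '[0,0,0,0,0,0.01,0, 0,0,0,0,0,0.01,0]';python3 -m jog '[0,0,0,0,0,0.01,0, 0,0,0,0,0,0.01,0]'
```

```text
clock: 9.45
tcp_pos: [0.4954, 0.1047, 0.1319]
orientation: [2.222, 2.22, 0.001]
contact_force: [-2.1, -2.2, 8.7]
grip_width: 0.0093
clock: 9.65
tcp_pos: [0.4956, 0.1046, 0.1311]
orientation: [-2.223, -2.22, -0.002]
contact_force: [-4.4, -2.3, 17.0]
grip_width: 0.0096
clock: 9.85
tcp_pos: [0.4958, 0.1046, 0.1307]
orientation: [-2.223, -2.219, -0.003]
contact_force: [-6.0, -2.8, 22.4]
grip_width: 0.009
```

```bash
python3 -c "
from h import *
cv2.imwrite('pics/s8.png',r.grab_frame('side')[170:250,240:340,::-1].repeat(7,0).repeat(7,1))
o=r.get_obs();print(o['contact_force'],o['tcp_pos'])
p=o['tcp_pos']
for d in (0,.008,.014,.017,.020): print(d,proj('side',[.495,.105-.008,.072+d]))
"
```

```text
[-6.38680778 -3.32707125 22.62107239] [0.49578342 0.10458258 0.1307555 ]
0 [[289.6564919  230.41999149]]
0.008 [[289.47084436 227.06133455]]
0.014 [[289.33054785 224.51992643]]
0.017 [[289.26005625 223.24195199]]
0.02 [[289.18933465 221.95909962]]
```

View pics/s8.png

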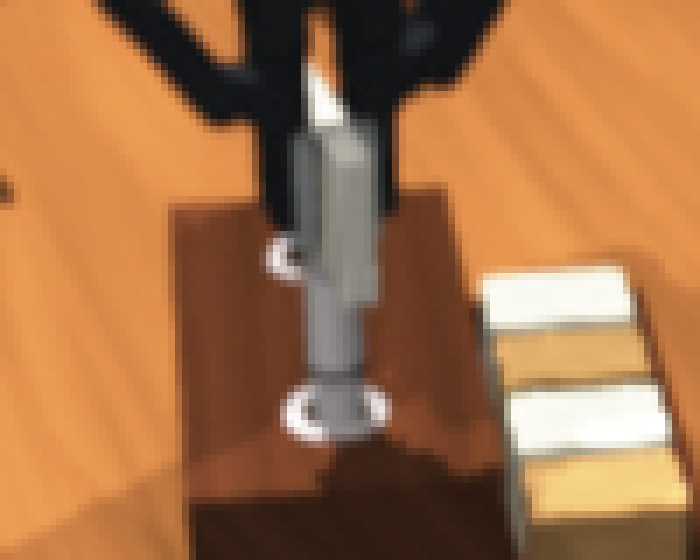

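The ring (crop 335,375) stands about 16 mm above the mouth with 22 N pressing, so this is the stubbed socket. I'll pull the sign out and use the other socket.

```bash
python3 -m jog '[0,0,0,0,0,-0.02,0, 0,0,0,0,0,-0.06,0, 0,0,0,0,0,-0.12,0, 0,0,0,0,0,-0.2,0, 0,0,0,0,0,-0.28,0, 0,0,0,0,0,-0.35,0, 0,0,0,0,0,-0.35,0, 0,0,0,0,0,-0.35,0]'; python3 -c "
from h import *
go((.515,.193,.20,0))"
```

```text
clock: 10.7
tcp_pos: [0.4957, 0.1048, 0.2009]
orientation: [-2.222, -2.219, -0.004]
contact_force: [-0.3, 0.2, -1.7]
grip_width: 0.0095
tcp [0.4957 0.1048 0.2009] ty az -0.07 z [ 9.0e-04  2.7e-03 -1.0e+00] F [-0.3  0.2 -1.7] w 0.0095 t 10.7
[ 0.0003 -0.0009 -0.0004] [0.4409 0.0961 0.0059]
```

```bash
python3 -m jog '[0,-0.001,0,0.2,0.04,0,0, 0,-0.001,0,0.35,0.08,0,0, 0,-0.001,0,0.44,0.096,0,0, 0,-0.001,0,0.44,0.096,0.07,0, 0,-0.001,0,0.44,0.096,0.14,0, 0,-0.001,0,0.44,0.096,0.14,0, 0,-0.001,0,0.44,0.096,0.14,0, 0,-0.001,0,0.44,0.096,0.14,0]'; python3 -c "
from h import *
cv2.imwrite('pics/s9.png',r.grab_frame('side')[150:230,240:340,::-1].repeat(7,0).repeat(7,1))
go((.515,.193,.17,0),(.515,.193,.16,0))
p=r.get_obs()['tcp_pos']
for d in (-.0923,-.0423): print(proj('side',p+[0,0,d]))
"
```

```text
clock: 11.5
tcp_pos: [0.5153, 0.1918, 0.1734]
orientation: [2.224, 2.217, 0.001]
contact_force: [0.0, -0.4, -1.2]
grip_width: 0.0091
tcp [0.5154 0.1922 0.1736] ty az -0.14 z [ 1.6e-03 -2.0e-04 -1.0e+00] F [-0.3  0.4 -0.5] w 0.0092 t 11.55
[ 0.0005  0.0001 -0.0008] [ 0.0041 -0.0019  0.0181]
[ 0.0005  0.0001 -0.0008] [ 0.0041 -0.002   0.0681]
[[285.52734155 202.64158772]]
[[284.32649879 181.97989369]]
```

View pics/s9.png

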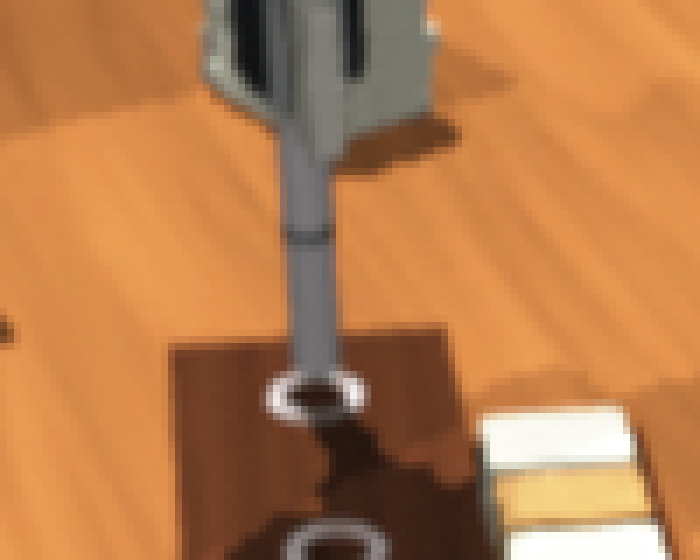

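The tip (317,372) is centred over the far socket's ring (317,396). Inserting.

```bash
python3 -m jog '[0,0,0,0.003,-0.002,0.015,0, 0,0,0,0.003,-0.002,0.03,0, 0,0,0,0.003,-0.002,0.045,0, 0,0,0,0.003,-0.002,0.06,0, 0,0,0,0.003,-0.002,0.075,0, 0,0,0,0.003,-0.002,0.085,0, 0,0,0,0.003,-0.002,0.085,0]'; python3 -m jog '[0,0,0,0,0,0.015,0, 0,0,0,0,0,0.03,0, 0,0,0,0,0,0.045,0, 0,0,0,0,0,0.055,0, 0,0,0,0,0,0.055,0]'
```

```text
clock: 12.25
tcp_pos: [0.5148, 0.1927, 0.1562]
orientation: [2.223, 2.218, 0.001]
contact_force: [-0.8, 0.0, -1.8]
grip_width: 0.0098
clock: 12.75
tcp_pos: [0.5149, 0.1924, 0.1449]
orientation: [2.223, 2.217, 0.0]
contact_force: [1.3, -0.3, -2.6]
grip_width: 0.0094
```

```bash
python3 -m jog '[0,0,0,0,0,0.015,0, 0,0,0,0,0,0.03,0, 0,0,0,0,0,0.03,0]'; python3 -m jog '[0,0,0,0,0,0.015,0, 0,0,0,0,0,0.03,0, 0,0,0,0,0,0.03,0]';  python3 -m jog '[0,0,0,0,0,0.015,0, 0,0,0,0,0,0.025,0, 0,0,0,0,0,0.025,0]'
```

```text
clock: 13.05
tcp_pos: [0.5149, 0.1924, 0.1383]
orientation: [2.223, 2.217, 0.0]
contact_force: [1.1, -1.1, -4.2]
grip_width: 0.0095
clock: 13.35
tcp_pos: [0.5149, 0.1924, 0.1317]
orientation: [2.223, 2.217, -0.0]
contact_force: [1.3, -0.5, -3.6]
grip_width: 0.0092
clock: 13.65
tcp_pos: [0.5149, 0.1924, 0.1264]
orientation: [2.223, 2.217, -0.0]
contact_force: [3.2, -0.8, -3.1]
grip_width: 0.0095
```

```bash
python3 -m jog '[0,0,0,0,0,0.0125,0, 0,0,0,0,0,0.025,0, 0,0,0,0,0,0.025,0]'; python3 -m jog '[0,0,0,0,0,0.0125,0, 0,0,0,0,0,0.02,0, 0,0,0,0,0,0.02,0]'; python3 -m jog '[0,0,0,0,0,0.005,0, 0,0,0,0,0,0.01,0, 0,0,0,0,0,0.01,0]'; python3 -c "
from h import *
cv2.imwrite('pics/s10.png',r.grab_frame('side')[150:230,240:340,::-1].repeat(7,0).repeat(7,1))"
```

```text
clock: 13.95
tcp_pos: [0.5149, 0.1924, 0.1209]
orientation: [2.223, 2.217, -0.0]
contact_force: [2.8, -0.6, -2.6]
grip_width: 0.0094
clock: 14.25
tcp_pos: [0.5149, 0.1924, 0.1166]
orientation: [2.223, 2.217, -0.0]
contact_force: [2.3, -1.3, -3.8]
grip_width: 0.0093
clock: 14.55
tcp_pos: [0.5149, 0.1924, 0.1145]
orientation: [2.222, 2.217, -0.0]
contact_force: [1.2, -1.3, -1.0]
grip_width: 0.0092
```

View pics/s10.png

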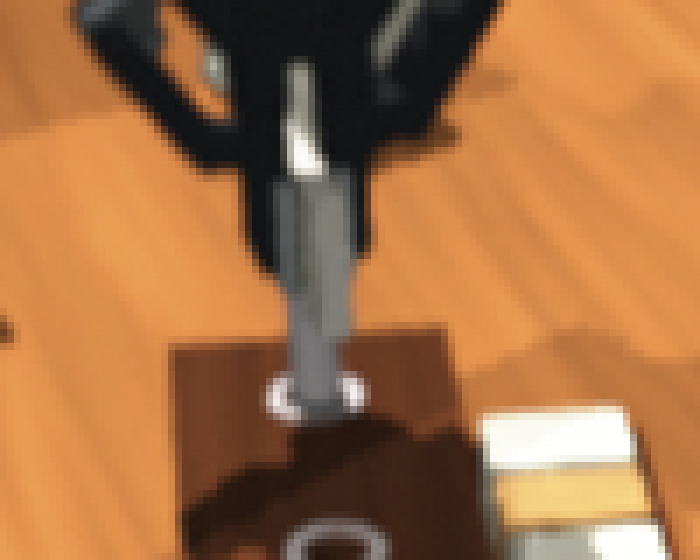

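The ring is now right at the mouth (about 318,400). Continuing to feel for the pad.

```bash
for i in 1; do python3 -m jog '[0,0,0,0,0,0.0075,0, 0,0,0,0,0,0.0075,0]'; done; python3 -m jog '[0,0,0,0,0,0.0075,0, 0,0,0,0,0,0.0075,0]'; python3 -m jog '[0,0,0,0,0,0.0075,0, 0,0,0,0,0,0.0075,0]'
```

```text
clock: 14.8
tcp_pos: [0.5149, 0.1924, 0.1127]
orientation: [2.222, 2.217, -0.0]
contact_force: [2.0, -1.1, -1.8]
grip_width: 0.0094
clock: 15.0
tcp_pos: [0.5149, 0.1924, 0.111]
orientation: [2.222, 2.217, -0.0]
contact_force: [2.5, -0.8, -2.1]
grip_width: 0.0094
clock: 15.2
tcp_pos: [0.515, 0.1924, 0.1095]
orientation: [2.222, 2.217, -0.0]
contact_force: [1.4, 0.2, 1.0]
grip_width: 0.0097
```

```bash
python3 -m jog '[0,0,0,0,0,0.0075,0, 0,0,0,0,0,0.0075,0]'; python3 -m jog '[0,0,0,0,0,0.0075,0, 0,0,0,0,0,0.0075,0]'
```

```text
clock: 15.4
tcp_pos: [0.5151, 0.1924, 0.1086]
orientation: [2.223, 2.217, 0.0]
contact_force: [-0.4, -1.9, 6.8]
grip_width: 0.0093
clock: 15.6
tcp_pos: [0.5153, 0.1924, 0.1081]
orientation: [2.223, 2.217, 0.001]
contact_force: [-1.8, -1.4, 11.4]
grip_width: 0.0096
```

```bash
python3 -m jog '[0,0,0,0,0,0.0075,0, 0,0,0,0,0,0.0075,0]'; python3 -m jog '[0,0,0,0,0,0.0075,0, 0,0,0,0,0,0.0075,0]'; python3 -m jog '[0,0,0,0,0,0.0075,0, 0,0,0,0,0,0.0075,0]'
```

```text
clock: 15.8
tcp_pos: [0.5154, 0.1924, 0.108]
orientation: [2.224, 2.217, 0.001]
contact_force: [-3.1, -2.2, 14.9]
grip_width: 0.0095
clock: 16.0
tcp_pos: [0.5154, 0.1924, 0.108]
orientation: [2.225, 2.218, 0.002]
contact_force: [-4.1, -2.3, 16.2]
grip_width: 0.0094
clock: 16.2
tcp_pos: [0.5154, 0.1924, 0.108]
orientation: [-2.225, -2.217, -0.002]
contact_force: [-4.3, -1.6, 16.3]
grip_width: 0.0091
```

```bash
python3 -m jog '[0,0,0,0,0,0.009,0, 0,0,0,0,0,0.0105,0, 0,0,0,0,0,0.0115,0, 0,0,0,0,0,0.0115,0]';python3 -m jog '[0,0,0,0,0,0.0115,0, 0,0,0,0,0,0.0125,0, 0,0,0,0,0,0.0125,0]'; python3 -c "
from h import *
cv2.imwrite('pics/s11.png',r.grab_frame('side')[150:230,240:340,::-1].repeat(7,0).repeat(7,1));o=r.get_obs();print(o['contact_force'],o['tcp_pos'])"
```

```text
clock: 16.6
tcp_pos: [0.5154, 0.1923, 0.1076]
orientation: [-2.224, -2.216, -0.003]
contact_force: [-5.5, -2.8, 22.3]
grip_width: 0.0095
clock: 16.9
tcp_pos: [0.5155, 0.1922, 0.1073]
orientation: [-2.224, -2.215, -0.004]
contact_force: [-5.9, -2.8, 23.3]
grip_width: 0.0097
[-5.89200718 -2.57021046 24.72012088] [0.51547821 0.19220759 0.10728985]
```

View pics/s11.png

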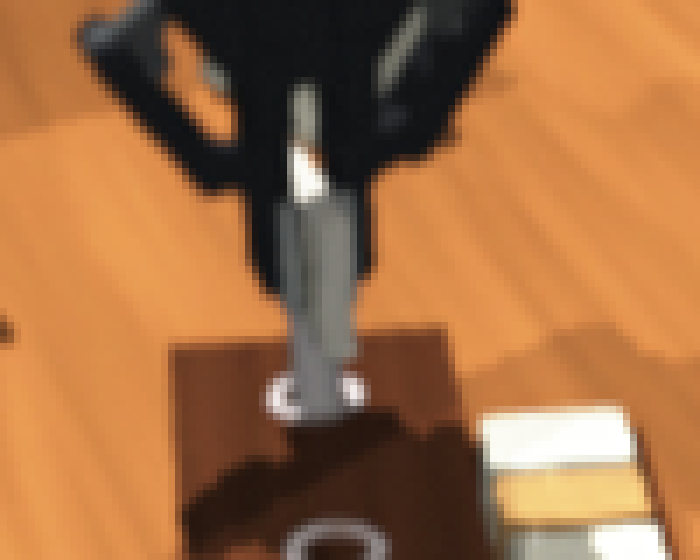

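```bash
python3 -m jog '[0,0,0,0,0,0.013,0, 0,0,0,0,0,0.0145,0, 0,0,0,0,0,0.0145,0, 0,0,0,0,0,0.0145,0]'; python3 -m jog '[0,0,0,0,0,0.008,0, 0,0,0,0,0,0.004,0, 0,0,0,0,0,0,0, 0,0,0,0,0,0,0]';  python3 -c "
from h import *
go((.515,.193,.11,0))"
```

```text
clock: 17.35
tcp_pos: [0.5155, 0.1922, 0.1069]
orientation: [-2.223, -2.213, -0.005]
contact_force: [-7.7, -4.6, 27.0]
grip_width: 0.0091
clock: 17.75
tcp_pos: [0.5154, 0.192, 0.1077]
orientation: [-2.223, -2.213, -0.004]
contact_force: [-1.8, -2.3, 9.7]
grip_width: 0.0096
tcp [0.5154 0.192  0.1077] ty az -0.27 z [-0.0015  0.0055 -1.    ] F [-1.8 -2.3  9.7] w 0.0096 t 17.75
[-0.0005 -0.0018 -0.0015] [ 0.0051 -0.0019 -0.0112]
```

```bash
python3 -m jog '[0,-0.001,0,0,0,-0.002,0, 0,-0.001,0,0,0,-0.003,0, 0,-0.001,0,0,0,-0.003,0]'; python3 -m jog '[0,0,0,0,0,0,0.15, 0,0,0,0,0,0,0.4, 0,0,0,0,0,0,0.7, 0,0,0,0,0,0,1, 0,0,0,0,0,0,1, 0,0,0,0,0,0,1, 0,0,0,0,0,0,1]';  python3 -m jog '[0,0,0,0,0,-0.1,1, 0,0,0,0,0,-0.3,1, 0,0,0,0,0,-0.5,1, 0,0,0,0,0,-0.7,1, 0,0,0,0,0,-0.7,1, 0,0,0,0,0,-0.7,1]'; python3 -c "
from h import *
cv2.imwrite('pics/s12.png',r.grab_frame('side')[150:230,240:340,::-1].repeat(7,0).repeat(7,1))"
```

```text
clock: 18.05
tcp_pos: [0.5153, 0.192, 0.1087]
orientation: [-2.224, -2.214, -0.001]
contact_force: [-1.0, -1.5, 6.7]
grip_width: 0.0098
clock: 18.75
tcp_pos: [0.5153, 0.1921, 0.1088]
orientation: [-2.224, -2.214, -0.001]
contact_force: [0.1, -0.4, -0.2]
grip_width: 0.0854
clock: 19.35
tcp_pos: [0.5159, 0.192, 0.2495]
orientation: [-2.224, -2.214, -0.004]
contact_force: [-0.8, 0.3, -0.5]
grip_width: 0.0854
```

View pics/s12.png

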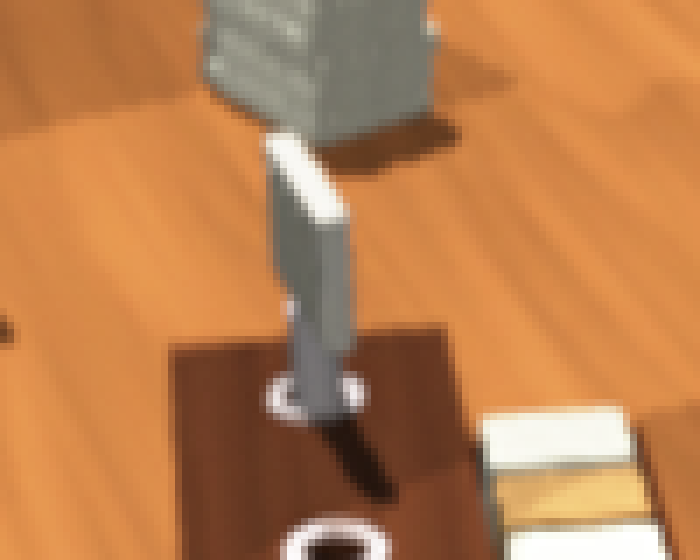

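The sign stands upright in the far socket with no ring visible above the mouth. Moving the arm clear for a top view and a height check.

```bash
python3 -m jog '[0,0,0,-0.25,0,-0.1,1, 0,0,0,-0.5,0,-0.1,1, 0,0,0,-0.75,0,-0.1,1, 0,0,0,-1,0,-0.1,1, 0,0,0,-1,0,-0.1,1, 0,0,0,-1,0,-0.1,1]'; python3 -c "
from h import *
cv2.imwrite('pics/s13.png',r.grab_frame('side')[:,:,::-1])
t=r.grab_frame('top');cv2.imwrite('pics/t13.png',t[::,:,::-1]);cv2.imwrite('pics/t13c.png',t[200:280,170:270,::-1].repeat(7,0).repeat(7,1))
c=np.array([.5147,.1925,0])
for d in(.050,.055,.060):
  z=.072-d
  X=[c+[sx*.005,sy*.03,z+.131] for sx,sy in((1,-1),(-1,-1),(-1,1),(1,1))]
  print(d,(proj('side',X)-[240,150]).__mul__(7).round(0).tolist(),((proj('top',X)-[170,200])*7).round().tolist(),proj('top',[c+[0,0,z+.05]]))
"
```

```text
clock: 20.0
tcp_pos: [0.5133, -0.01, 0.2665]
orientation: [-2.227, -2.209, 0.003]
contact_force: [0.4, 0.0, 0.1]
grip_width: 0.0853
0.05 [[350.0, 198.0], [317.0, 203.0], [260.0, 121.0], [292.0, 116.0]] [[266.0, 283.0], [266.0, 321.0], [38.0, 327.0], [38.0, 289.0]] [[199.71855136 247.39330642]]
0.055 [[351.0, 213.0], [318.0, 219.0], [261.0, 136.0], [293.0, 131.0]] [[269.0, 285.0], [269.0, 323.0], [43.0, 328.0], [43.0, 291.0]] [[200.1772143  247.61397206]]
0.06 [[351.0, 229.0], [319.0, 234.0], [262.0, 151.0], [294.0, 146.0]] [[272.0, 287.0], [272.0, 324.0], [47.0, 330.0], [47.0, 292.0]] [[200.632083   247.83280568]]
```

View pics/t13.png

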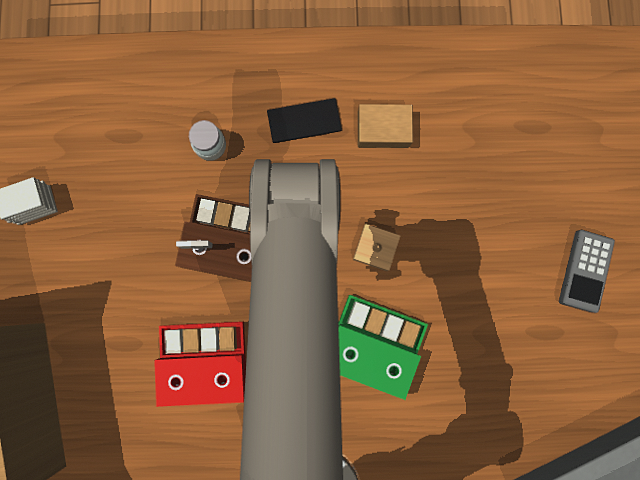

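View pics/t13c.png

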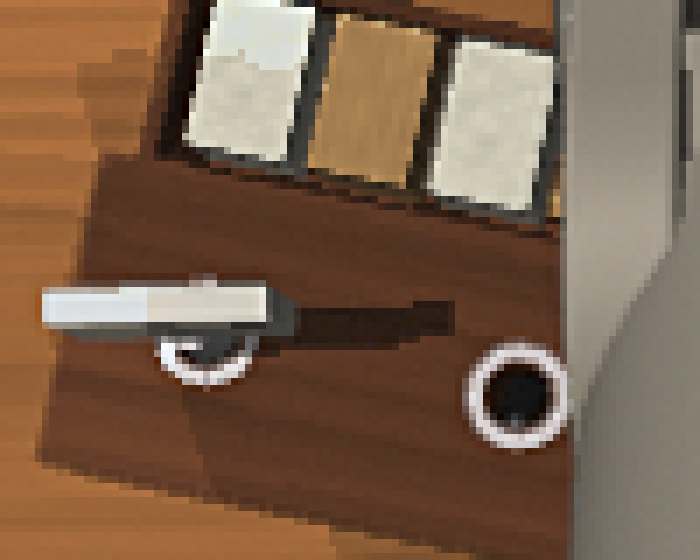

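View pics/s13.png

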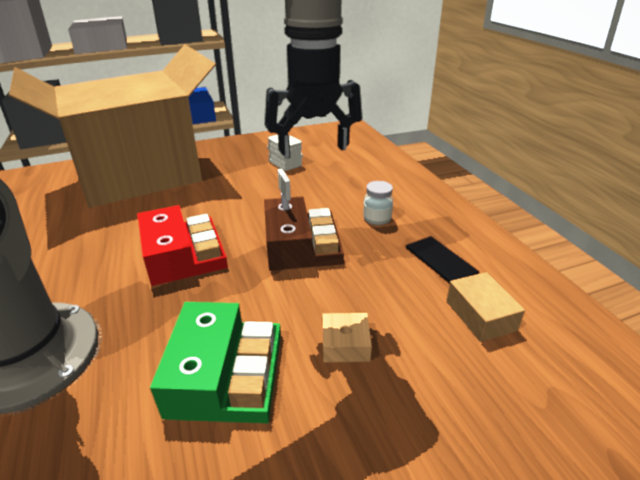

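The sign stands upright in the far socket. Its panel-top corners match the projection for about 55–56 mm depth in both views (side 348,212; top 43,290 and 268,288), and nothing else has moved. Handing in.

```bash
python3 -c "
from bench import r
print(r.hand_in())"
```

```text
the job is handed in; nothing more can be done
None
```

The sign is standing upright in the deeper socket (socket1), with its ring about 5 mm below the top of the block. I handed the job in at about 20 s of the 54 s allowed.

- **First socket:** I gripped the sign by its panel, lifted it from the rest and tried socket0. It bottomed at about 34 mm with 22 N, leaving the ring about 16 mm proud, so it was the one with the stub and I pulled the sign out.
- **Second socket:** In socket1 the pad was felt at about 55 mm. I pressed steadily up to a reading of about 27 N, eased off and let go.
- **Last checks:** In both cameras the corners of the panel's top edge matched an upright sign at 55–56 mm depth, and no ring showed above the mouth. Nothing else appeared to have moved, and the gripper was clear of everything.
- **Uncertain reading:** The clip's 2–7 N drag hardly showed in the force readings on the way in. The load on the pad is therefore only known to within a few newtons. Other than that, no check failed or disagreed.

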